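# Slide the slag tray home under the welding grate

### The arm

A 6-joint arm with a two-finger parallel gripper is mounted at the origin on the work surface. World frame = base frame: x ahead of the robot, y to its left, z up, the work surface at z = 0. Lengths are in m, angles in rad, forces in N, time in s.
With the tool pointing down it reaches from about 0.35 to 0.975 m from the base axis. Payload 4.9 kg.
Tool frame: the origin (TCP) lies at the very end of the fingers, on their centre line; the grasp point (between the pads) lies 19 mm behind it (r.tcp_to_grasp is the z of the grasp point in the tool frame, in m); z points along the fingers, y is the direction in which the jaws open and shut (so a half turn about z gives the same grasp; the last joint's range is limited). The gripper opens to 85 mm and grips with 20 to 120 N. Pads are 22 mm wide; open, the fingers measure 114 mm over their backs; the gripper's body (76 mm by 85 mm) begins 54 mm behind the grasp point. The pads swing forward as they close: fully open they stand 13 mm farther back than shut.
Start: joints at [1.182, 0.053, 1.613, -0, 1.476, -0.119], TCP at [0.167, 0.602, 0.231] pointing down, gripper open.
Joint ranges: [-3.01, 3.01], [-1.01, 2.22], [0.06, 2.58], [-1.02, 4.17], [0.09, 2.62], [-3.14, 3.14]. Speed limits (rad/s): [2.57, 2.57, 3.14, 3.14, 3.14, 3.14].

### API

Orientations are given as a unit quaternion [x, y, z, w].
In Python, from workcell import r gives the robot as it stands.
- The arm moves only by the tool drive_tool, never from a script. Its argument "steps" is a list of rows, each a list of 4 numbers: the shift along the tool's x, y, z in mm, then the turn about the tool's z in degrees. A call has 1 to 5 rows; each row is the pose to reach, as a shift and turn from the pose measured when the call began, along the tool's axes at that moment; what a row does not reach only later rows make up. A row lasts 1/10 s, in which the tool goes at most 50 mm and 8.59 degrees, less where a joint would pass 70% of its speed; a pose out of reach is approached as far as the arm can. A call with a gripper value outside its range is refused whole. "hand" is the finger opening in mm, from 0 to 85.4, set as the call begins (left out, the last holds). The fingers move at their own pace and stop on an object; "newtons" is the grip in N (left out, the last holds). Time passes only in rows, so rows that repeat a pose let the fingers close. It gives the time, the measured TCP pose, the force and the opening at its end, in the units of the state.
- r.sense(): the state, without advancing time (a new reading comes with each control period).
- r.grab_frame(name): name is "scene" or "top" or "wrist"; returns the picture (384x512x3 uint8, blue, green, red); there is no depth.
- r.calibration(name): a dict with "fx", "fy", "cx", "cy" (pixels), "R" (3x3) and "t" (3): a world point X has camera coordinates R X + t; the wrist camera has in their place "T_tool_cam" (4x4, takes a point from camera to tool coordinates, whose origin is the TCP and whose axes are the flange's). Camera axes: x right, y down, z forward; pixel columns grow to the right and rows downward; lengths in m; the calibration is good to about 2 mm. A picture is of the moment at which its call begins: read the wrist's pose just before it. calibration takes no time and is no camera call.
- r.close_job(): hands the job in, once; it reports no verdict.
Trained networks look in the newest picture that a camera, given by its name, has taken for a name from the list of things; names that differ only in an ending like _2 or _b are one class to them, and where a whole thing is asked for, a point or a joint stands for the part that bears it (a point fixed in the world has none). Each returns a list of dicts, best first, with "p" (0 to 1); they miss things now and then, are a little off and sometimes report something else, mostly with a low value. They report only what shows in the picture. A call takes as long as a camera call. They do not tell look-alikes from the thing itself.
- r.boxes_of(camera, label): "centre" ([column, row] in pixels, amid what is visible of it).
- r.trace(camera, label): "pixels" (384x512 bool, what is visible of it) and "centre" ([column, row] in pixels, amid what is visible of it).
- r.landmark_of(camera, label): "centre" ([column, row] in pixels: a listed point, or the origin of a listed thing).
The state is a dict: "time": time; "joint_pos": joint angles; "joint_velocities": joint speeds; "joint_efforts": joint torques, N m; "tcp_pos": TCP position; "tcp_rot": TCP orientation; "wrist_force": force on the tool from outside, world axes, zero at the start; "moment": the same for the moment, N m; "opening": finger opening in m.
Only numpy, scipy, OpenCV 4.12 (cv2) and the standard library are available. Lean on these libraries where they do the work, as an engineer would, in place of code of your own. Each camera call takes 0.05 s, during which the arm holds its last target. There are 200 camera calls.

### The job

Take the slag tray by its upright grip post, bring it in line with the mouth of the low welding grate and slide it straight in under the grate, between the guides, without touching the underside. Go on until it comes up against the rubber bumper at the back and you feel the bumper give a few millimetres, pushing gently and never ramming it, then let go and leave the tray there. Keep the loose offcut in the tray and leave everything else on the bench alone.

Things in the scene. Friction and masses are not known exactly. Their poses are not given: they have to be found in the camera images.
- tray_grip (a point): Grip post of the slag tray: an upright bare metal block 30 (tray x) by 24 (tray y) by 75 mm high, best pinched across its 24 mm. The point is on the post's axis, 50 mm above the tray's underside; its axes are the tray's: +x from the post towards the pan, +z up.
- tray_rear (a point): Middle of the outside of the tray's rear wall, the end that goes in first, 17 mm above its underside and 200 mm ahead of the post's axis along tray x. Axes as tray_grip.
- tray: The loose slag tray, 0.4 to 0.8 kg, flat on the bench; origin under the post's axis. Its pan, open on top, is 165 long (x) by 120 wide (y) by 34 mm high with 4 mm walls and floor; the near wall is 35 mm and the rear wall 200 mm from the post's axis. A foot 10 mm high joins post and pan. Sliding it over the bench takes 1 to 8 N.
- grate: Low welding grate fixed on the bench: steel bars and a solid rear plate on four short blue legs, 276 wide (y) by 204 mm deep (x), underside 46 mm and top 56 mm above the bench. Origin on the bench at the middle of its mouth, below the front edge; +x points straight in. More than 20 N between the tray and the grate, its guides or bumper is ramming.
- grate_mouth (a point): Same point and axes as the grate's origin. Two guides 26 mm high run under the grate along its x, 128 mm apart inside (4 mm to spare on each side of the tray); before the mouth they flare outward, from 37 mm in front of it, where they are about 190 mm apart.
- bumper (a joint): Push-in of the rubber bumper at the back of the grate, m: 0 out, 0.010 bottomed. It yields at about 6 N, 9 N at the bottom (the hand feels 6 to 14 N more than when only sliding), and stays where pushed. 60 mm wide, on the centre line. It is clamped at another depth every time: its untouched face is anywhere from 125 to 155 mm inside the mouth, not measured, only felt.
- offcut_mid (a point): Centre of a loose piece of square steel tube, 50 x 25 x 25 mm, 60 g, lying in the tray.
- offcut: The same piece of tube; origin at the middle of its underside.
- jar: Bystander: jar 56 mm across, 75 mm high, standing on the bench to one side of the grate.
- gauge: Bystander: steel block 55 x 35 x 24 mm with a knob on top (36 mm in all), standing on the bench to one side of the grate.
- hammer: Bystander: hammer lying on the bench, left.
- wrench: Bystander: wrench lying on the bench, right.
- angle: Bystander: angle iron 220 mm long lying on the bench, right of the grate.
- clamp: Bystander: bar clamp about 260 mm long lying on the bench, left of the grate.
Not all that is in view belongs to the job. What is shaped like the tray but brown or orange is not meant.

How it is judged:
On the way, in this order (a step that is already met when the one before it is completed fails the run):
1. the tray's rear end is under the grate's front edge, flat and lined up between the guides (x of tray_rear in the frame of grate above 0.01 m and y of tray_rear in the frame of grate between -0.008 and 0.008 m and angle between the x axis of tray_grip and the x axis of grate, either way round below 0.06 rad and angle between tray_grip's own z axis and vertical below 0.05 rad), for 0.1 s.
2. the tray has pushed the bumper in by more than 2 mm (value of joint bumper above 0.002 m and x of tray_rear in the frame of grate above 0.12 m), for 0.2 s.
At the end, for the whole second after the job is handed in: The tray lies flat on the bench, at rest, between the guides under the grate (rear end within 8 mm of the centre line, in line within 0.06 rad, at least 120 mm inside the mouth), the bumper is pushed in by more than 2 mm, and the offcut still lies in the tray (all of step 2 and y of tray_rear in the frame of grate between -0.008 and 0.008 m and angle between the x axis of tray_grip and the x axis of grate, either way round below 0.06 rad and angle between tray_grip's own z axis and vertical below 0.05 rad and height (world z) of tray_rear below 0.021 m and linear speed of tray below 0.01 m/s and x of offcut_mid in the frame of tray_grip between 0.035 and 0.2 m and y of offcut_mid in the frame of tray_grip between -0.06 and 0.06 m and height (world z) of offcut_mid below 0.034 m); the robot touches nothing.
It fails at once if the tray presses on the grate, a guide or the bumper with more than 20 N (contact force between tray and grate above 20 N).
It fails at once if the tray or the offcut touches the underside of the grate ((height (world z) of tray_rear above 0.0275 m and x of tray_rear in the frame of grate above 0 m and contact force between tray and grate above 0.5 N) or contact force between offcut and grate above 0.5 N).
It fails at once if a bystander is moved by more than 25 mm (distance of any of hammer, wrench, angle, clamp, jar, gauge from where it was at the start of the episode above 0.025 m).
It also fails if it takes over 58 s, if anything falls off the work surface, if the arm or the gripper's body presses on something with over 40 N, if the wrist force passes 120 N, or if a joint passes its speed limit or range.

## Working session

There is one attempt and no reset: what is moved stays moved. The work goes in short steps, Python scripts to look and compute and a tool call to move; the robot and the scene stay as the last step left them, time stands still between calls to the robot, and variables do not carry over. Pictures are saved under pics/ and viewed, about 8 in all and at most 12, crops included, and the job is handed in when it is done.

Besides the shell and the picture viewer there is one more tool, called after "Call:" as name(argument=value, ...) on one line, values as JSON. drive_tool: Moves the arm, as the interface text tells. Its arguments: {"type":"object","properties":{"steps":{"type":"array"},"hand":{"type":"number"},"newtons":{"type":"number"}},"required":["steps"]}

```bash
mkdir -p pics; cat > h.py <<'E'
import numpy as np, cv2
from workcell import r
from scipy.spatial.transform import Rotation as Ro
def ray(cam,px,s=None):
    c=r.calibration(cam)
    d=np.array([(px[0]-c['cx'])/c['fx'],(px[1]-c['cy'])/c['fy'],1.])
    if cam=='wrist':
        T=np.array(c['T_tool_cam']);R=Ro.from_quat(s['tcp_rot']).as_matrix()
        return R@T[:3,3]+np.array(s['tcp_pos']), R@T[:3,:3]@d
    R=np.array(c['R']);t=np.array(c['t'])
    return -R.T@t, R.T@d
def onz(cam,px,z,s=None):
    o,d=ray(cam,px,s); return o+d*(z-o[2])/d[2]
Z={'tray_grip':.05,'tray_rear':.017,'tray':0,'grate':0,'grate_mouth':0,'offcut_mid':.0165,'jar':0,'gauge':0,'offcut':.004}
E
python3 - <<'E'
from h import *
ims=[]
for c in('scene','top'):
    s=r.sense();im=r.grab_frame(c);cv2.imwrite(f'pics/{c}0.png',im)
    for n in Z:
        for q in r.landmark_of(c,n)[:2]:
            print(c,n,np.round(q['centre'],1),round(q['p'],2),onz(c,q['centre'],Z[n],s).round(3))
print(r.sense()['time'],r.tcp_to_grasp,r.sense()['tcp_rot'])
E
```

```text
scene tray_grip [342.5 124.9] 0.93 [0.26  0.278 0.05 ]
scene tray_grip [252.2 156.8] 0.83 [ 0.436 -0.027  0.05 ]
scene tray_rear [262.  215.1] 0.75 [0.638 0.017 0.017]
scene tray_rear [190.  125.1] 0.72 [ 0.266 -0.265  0.017]
scene tray [153.9 302.2] 0.85 [ 0.917 -0.245  0.   ]
scene tray [246.2 169.7] 0.63 [ 0.449 -0.046 -0.   ]
scene grate [292.3 243. ] 0.7 [0.717 0.109 0.   ]
scene offcut_mid [269.7 196.9] 0.53 [0.569 0.037 0.016]
scene offcut_mid [267.9 198.4] 0.49 [0.575 0.032 0.016]
scene jar [357.5 230.1] 0.88 [0.66  0.301 0.   ]
scene gauge [156.6 211.6] 0.8 [ 0.638 -0.303  0.   ]
scene gauge [359.9 230.5] 0.74 [0.661 0.308 0.   ]
scene offcut [265.5 198.4] 0.66 [0.566 0.024 0.004]
top tray_grip [284.2 270.1] 0.93 [ 0.346 -0.081  0.05 ]
top tray_grip [166.6 295.9] 0.93 [0.276 0.282 0.05 ]
top tray_rear [346.1 289.7] 0.9 [ 0.277 -0.276  0.017]
top tray_rear [310.7 152. ] 0.78 [ 0.715 -0.178  0.017]
top tray [282.4 269.6] 0.89 [ 0.342 -0.078  0.   ]
top tray [267.5 238.5] 0.76 [ 0.442 -0.033  0.   ]
top grate [248.4 200.2] 0.71 [0.566 0.025 0.   ]
top grate [225.9 155. ] 0.59 [0.714 0.095 0.   ]
top offcut_mid [248.8 199.2] 0.66 [0.569 0.024 0.016]
top jar [386.  256.5] 0.65 [ 0.376 -0.41   0.   ]
top gauge [353.4 175.9] 0.77 [ 0.636 -0.315  0.   ]
top offcut [245.4 201.4] 0.6 [0.562 0.035 0.004]
1.0 -0.0187 [1.34482441e-01 9.90915977e-01 4.11035330e-06 6.70387741e-06]
```

View pics/top0.png

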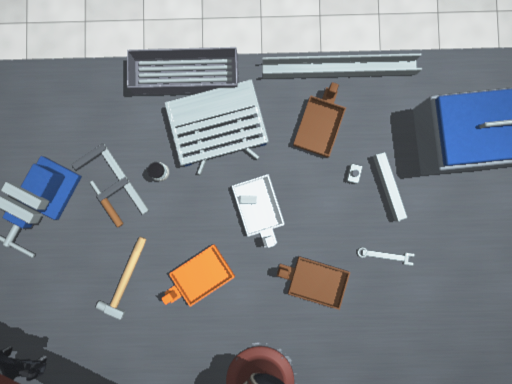

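View pics/scene0.png

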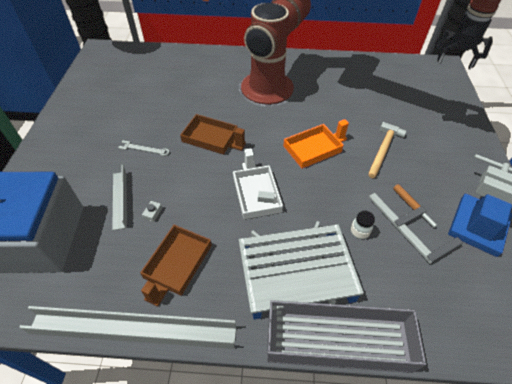

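The job's tray is the light grey one: post at about (268,240) in top, pan at about (258,205), offcut at (249,199). The grate's mouth faces the robot, front edge at about (180,165)–(268,140). The brown and orange trays are decoys.

```bash
cat >> h.py <<'E'
def go(p,jaw=None):
    """shift (mm) in tool axes to TCP p; turn (deg) so that tool y lies along world yaw jaw (mod 180)"""
    s=r.sense();R=Ro.from_quat(s['tcp_rot']).as_matrix()
    d=R.T@(np.array(p)-s['tcp_pos'])*1e3
    t=0
    if jaw is not None:
        e=jaw-np.arctan2(R[1,1],R[0,1]); e=(e+np.pi/2)%np.pi-np.pi/2; t=-np.degrees(e)
    print('shift',d.round(1),'turn',round(t,2),'tool x',R[:,0].round(3),'t',s['time'],'tcp',np.round(s['tcp_pos'],4))
E
python3 - <<'E'
from h import *
print(np.array(r.calibration('wrist')['T_tool_cam']).round(3),r.calibration('wrist')['fx'])
for n,z in(('grate',.056),('tray',.034)):
  for q in r.trace('top',n)[:3]:
    ys,xs=np.nonzero(q['pixels']);
    c=cv2.boxPoints(cv2.minAreaRect(np.c_[xs,ys].astype(np.float32)))
    print(n,q['p'],q['centre'],len(xs)); print(np.c_[c,[onz('top',k,z)[:2] for k in c]].round(3))
go([.45,-.02,.3],np.pi/2+.22)
E
```

```text
[[ 0.    -0.965 -0.262  0.066]
 [ 1.    -0.     0.001  0.   ]
 [-0.001 -0.262  0.965 -0.143]
 [ 0.     0.     0.     1.   ]] 270.6867628996166
grate 0.72 [259.0, 205.6] 1982
[[ 2.315e+02  1.855e+02  6.110e-01  7.500e-02]
 [ 2.669e+02  1.737e+02  6.450e-01 -3.600e-02]
 [ 2.888e+02  2.394e+02  4.400e-01 -9.800e-02]
 [ 2.534e+02  2.512e+02  4.070e-01  1.200e-02]]
grate 0.61 [216.2, 117.3] 5140
[[ 1.63905e+02  1.01892e+02  8.79000e-01  2.82000e-01]
 [ 2.51228e+02  7.86060e+01  9.46000e-01  6.00000e-03]
 [ 2.70813e+02  1.52050e+02  7.12000e-01 -4.90000e-02]
 [ 1.83490e+02  1.75336e+02  6.46000e-01  2.24000e-01]]
tray 0.78 [197.9, 278.9] 2343
[[1.51923e+02 2.84385e+02 3.10000e-01 3.31000e-01]
 [2.14231e+02 2.42846e+02 4.34000e-01 1.34000e-01]
 [2.36231e+02 2.75846e+02 3.30000e-01 6.80000e-02]
 [1.73923e+02 3.17385e+02 2.07000e-01 2.63000e-01]]
tray 0.75 [323.0, 123.7] 2355
[[ 2.91285e+02  1.45900e+02  7.33000e-01 -1.15000e-01]
 [ 3.15871e+02  7.56550e+01  9.57000e-01 -2.00000e-01]
 [ 3.53065e+02  8.86730e+01  9.12000e-01 -3.17000e-01]
 [ 3.28479e+02  1.58918e+02  6.89000e-01 -2.31000e-01]]
tray 0.64 [316.4, 279.4] 2257
[[ 2.72026e+02  2.88008e+02  2.90000e-01 -4.30000e-02]
 [ 2.83753e+02  2.50694e+02  4.05000e-01 -8.20000e-02]
 [ 3.50061e+02  2.71533e+02  3.35000e-01 -2.87000e-01]
 [ 3.38334e+02  3.08848e+02  2.22000e-01 -2.46000e-01]]
shift [-439.  -524.3  -68.7] turn -28.06 tool x [-0.964  0.267  0.   ] t 1.1 tcp [0.1666 0.6024 0.2313]
```

Call:
drive_tool(steps=[[-31,-37,-7,0],[-62,-74,-14,0],[-93,-111,-21,0],[-124,-148,-28,0],[-155,-185,-35,0]], hand=85)

```text
time: 1.6
tcp_pos: [0.267, 0.3811, 0.2667]
tcp_rot: [0.134, 0.991, 0.0, 0.0]
wrist_force: [1.7, 0.3, 0.9]
opening: 0.0852
```

Call:
drive_tool(steps=[[-31,-37,-7,0],[-62,-74,-14,0],[-93,-111,-21,0],[-124,-148,-28,0],[-155,-185,-35,0]])

```text
time: 2.1
tcp_pos: [0.3675, 0.1597, 0.3023]
tcp_rot: [0.134, 0.991, 0.0, 0.001]
wrist_force: [1.4, 0.8, 1.0]
opening: 0.0849
```

```bash
python3 -c "
from h import *
go([.42,-.01,.33],np.pi/2+.22)"
```

```text
shift [ -95.7 -149.7  -27.7] turn -28.0 tool x [-0.964  0.265 -0.002] t 2.1 tcp [0.3675 0.1597 0.3023]
```

Call:
drive_tool(steps=[[-24,-37,-7,-7],[-48,-75,-14,-14],[-72,-112,-21,-21],[-96,-150,-28,-28],[-96,-150,-28,-28]])

```text
time: 2.6
tcp_pos: [0.421, -0.0138, 0.3312]
tcp_rot: [-0.109, 0.994, -0.001, 0.002]
wrist_force: [0.3, 0.4, 0.3]
opening: 0.0851
```

```bash
cat > look.py <<'E'
from h import *
import sys
s=r.sense();im=r.grab_frame('wrist');cv2.imwrite(f'pics/{sys.argv[1]}.png',cv2.resize(im,(768,576),interpolation=cv2.INTER_CUBIC))
for n in sys.argv[2:]:
    for q in r.landmark_of('wrist',n)[:2]:
        print(n,np.round(q['centre'],1),round(q['p'],2),onz('wrist',q['centre'],Z[n],s).round(4))
print(s['time'],s['tcp_pos'])
E
python3 look.py w1 tray_grip tray_rear tray grate grate_mouth offcut_mid
```

```text
tray_grip [464.8 102.4] 0.92 [0.2685 0.2753 0.05  ]
tray_grip [ 83.7 370. ] 0.84 [ 0.9041 -0.2527  0.05  ]
tray_rear [325.2 150.6] 0.93 [0.3844 0.1018 0.017 ]
tray_rear [108.3  26.5] 0.78 [ 0.2761 -0.2692  0.017 ]
tray [226.5 100.9] 0.97 [ 0.3416 -0.0773  0.    ]
tray [235.4 162. ] 0.9 [ 0.439  -0.0425  0.    ]
offcut_mid [256. 240.] 0.91 [0.5701 0.024  0.0165]
2.6 [ 0.42095335 -0.01379379  0.33120776]
```

View pics/w1.png

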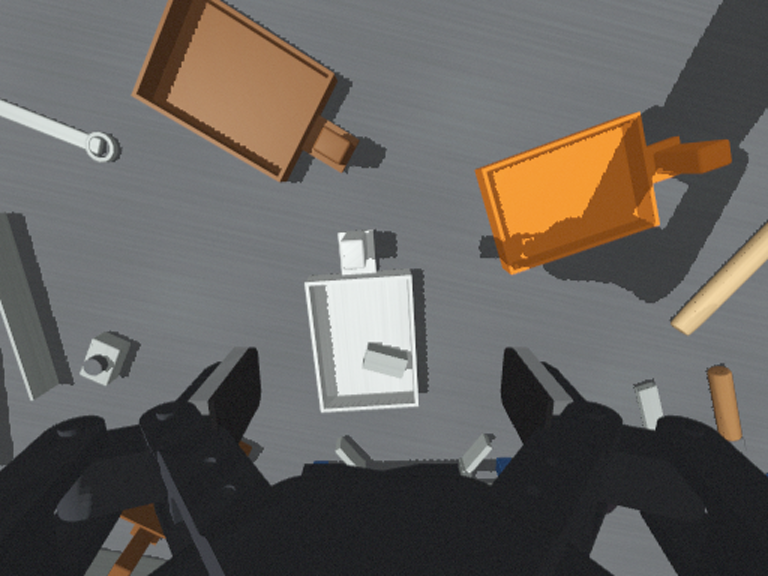

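White tray: rim corners near (306,282), (411,272), (417,405), (321,411), post top (353,250), all in the 768-wide view. The gripper hides most of the grate, with only its flares showing at (350,450) and (478,452). I'll move forward for a close look at the mouth.

```bash
python3 - <<'E'
from h import *
s=r.sense()
for p,z in(((306,282),.034),((411,272),.034),((417,405),.034),((321,411),.034),((353,250),.075)):
    print(onz('wrist',(p[0]/1.5-.17,p[1]/1.5-.17),z,s).round(4))
go([.60,.055,.33],np.pi/2+.25)
E
```

```text
[ 0.486  -0.0793  0.034 ]
[0.449  0.0326 0.034 ]
[0.6092 0.0796 0.034 ]
[ 0.643  -0.0332  0.034 ]
[ 0.4311 -0.0342  0.075 ]
shift [-189.8   23.3    0.6] turn -1.63 tool x [-0.976 -0.22  -0.002] t 2.95 tcp [ 0.42   -0.0094  0.3302]
```

Call:
drive_tool(steps=[[-48,5,0,0],[-96,10,0,0],[-144,15,0,0],[-190,20,0,0],[-190,20,0,0]])

```text
time: 3.45
tcp_pos: [0.6037, 0.0547, 0.3262]
tcp_rot: [-0.112, 0.994, 0.001, -0.002]
wrist_force: [-0.1, -0.8, -0.8]
opening: 0.0851
```

```bash
python3 look.py w2 tray_grip tray_rear tray grate grate_mouth offcut_mid
```

```text
tray_grip [211.9  31.5] 0.92 [ 0.4393 -0.0409  0.05  ]
tray_rear [228.9 168.7] 0.87 [0.6294 0.0192 0.017 ]
tray_rear [317.4  17.8] 0.76 [0.3785 0.1014 0.017 ]
tray [ 66.8 273.6] 0.8 [ 0.9068 -0.2485  0.    ]
tray [444.1 217.7] 0.7 [0.6341 0.4249 0.    ]
grate [258.6 218.1] 0.74 [0.7112 0.0904 0.    ]
grate_mouth [239.4 133.8] 0.38 [0.5699 0.0237 0.    ]
offcut_mid [237.7 134. ] 0.68 [0.5698 0.0216 0.0165]
3.45 [0.6036581  0.05466784 0.32622159]
```

View pics/w2.png

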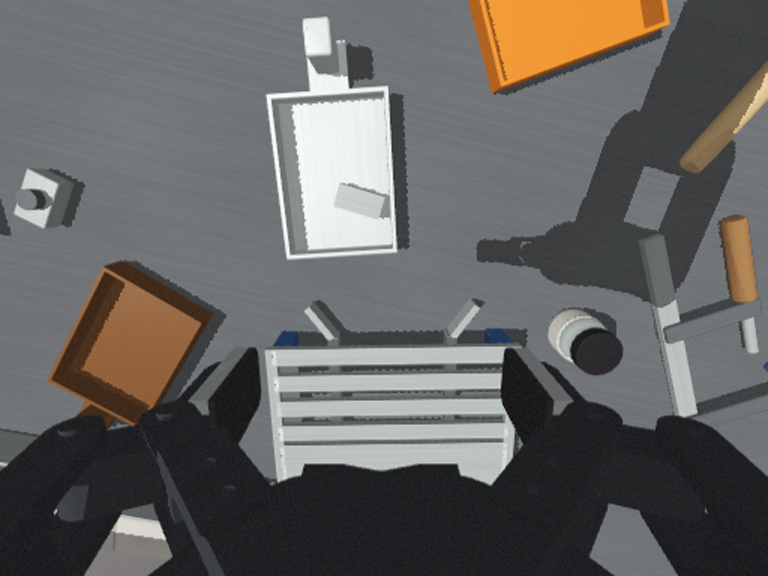

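Now the grate's front edge runs (266,348)–(508,346), with flare tips at (314,303) and (473,300). I'll crop it for accuracy.

```bash
python3 - <<'E'
import cv2
im=cv2.imread('pics/w2.png'); c=im[280:480,255:530]
cv2.imwrite('pics/w2c.png',cv2.resize(c,(770,560),interpolation=cv2.INTER_CUBIC))
E
```

```text
(no output)
```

View pics/w2c.png

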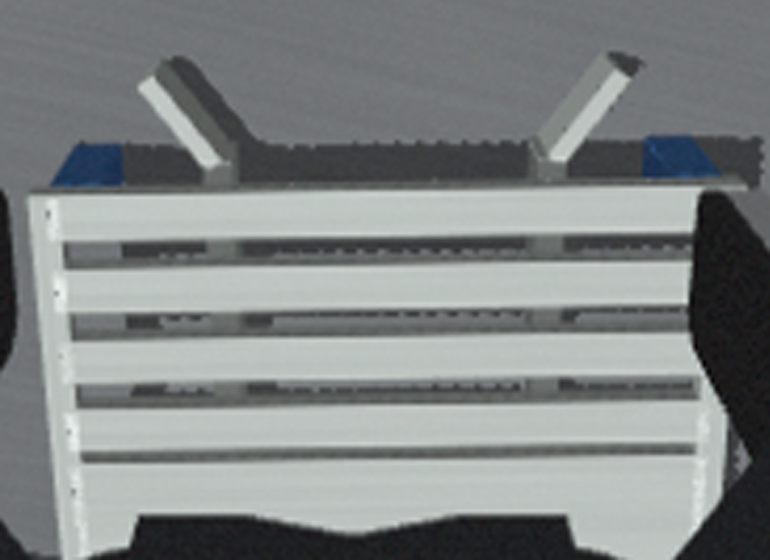

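```bash
cat > g.py <<'E'
from h import *
s={'tcp_pos':[0.6036581,0.05466784,0.32622159],'tcp_rot':r.sense()['tcp_rot']}
f=lambda u,v,z:onz('wrist',((255+u/2.8)/1.5-.17,(280+v/2.8)/1.5-.17),z,s)[:2]
yaw=lambda a,b:round(float(np.arctan2(*(b-a)[::-1])),4)
A=lambda u1,v1,u2,v2,z:yaw(f(u1,v1,z),f(u2,v2,z))
print('bars',[A(*k,.056)-np.pi/2 for k in((60,196,695,187),(65,242,695,234),(70,315,690,303),(75,405,695,395))])
print('left edge',A(30,194,62,555,.056))
L,Rr=f(240,247,.026),f(527,243,.026);print('guides top',L,Rr,np.linalg.norm(L-Rr),(L+Rr)/2,yaw(L,Rr)-np.pi/2)
L,Rr=f(140,85,.026),f(635,72,.026);print('flare outer tips',L,Rr,np.linalg.norm(L-Rr),(L+Rr)/2)
L,Rr=f(205,165,.026),f(568,160,.026);print('guide outer',L,Rr,np.linalg.norm(L-Rr),(L+Rr)/2)
C=f(30,194,.056)
for th in(.26,.275,.29): print(th,'mouth from corner',C+.138*np.array([-np.sin(th),np.cos(th)]))
print(r.sense()['tcp_rot'])
for u in ((128,14),(267,95),(388,87),(397,251),(288,258)): print(onz('wrist',(u[0]/1.5-.17,u[1]/1.5-.17),.034,s).round(4))
print(onz('wrist',(317/1.5,37/1.5),.075,s).round(4))
go([.434,-.0335,.15],np.pi/2+.288)
E
python3 g.py
```

```text
bars [0.23660367320510334, 0.2352036732051035, 0.24280367320510354, 0.23960367320510345]
left edge 0.2281
guides top [0.76785333 0.04322359] [0.73905488 0.16267948] 0.122878234129429 [0.75345411 0.10295153] 0.23660367320510334
flare outer tips [ 0.70506431 -0.01110919] [0.65497673 0.1858952 ] 0.20327197177762854 [0.68002052 0.087393  ]
guide outer [0.73399302 0.0215591 ] [0.69839348 0.16952771] 0.15219079686577291 [0.71619325 0.09554341]
0.26 mouth from corner [0.7125078  0.09121824]
0.275 mouth from corner [0.71051144 0.0906711 ]
0.29 mouth from corner [0.70852351 0.09009408]
[-1.10471661e-01  9.93876933e-01  1.67394445e-04  2.15079048e-03]
[ 0.4492 -0.2225  0.034 ]
[ 0.4898 -0.085   0.034 ]
[0.4566 0.0296 0.034 ]
[0.6131 0.0756 0.034 ]
[ 0.6467 -0.0386  0.034 ]
[ 0.4395 -0.0377  0.075 ]
shift [181.6 -46.7 181.2] turn -3.82 tool x [-0.976 -0.22  -0.004] t 3.8 tcp [0.6002 0.0518 0.3319]
```

Grate yaw is about 0.238 with its mouth near (0.713,0.093). The tray yaw is about 0.287 with its post near (0.436,-0.035). Going to the post.

Call:
drive_tool(steps=[[36,-9,33,-1],[72,-18,66,-2],[108,-27,99,-3],[144,-36,132,-4],[180,-44,165,-4]])

```text
time: 4.3
tcp_pos: [0.4333, -0.0311, 0.1656]
tcp_rot: [-0.145, 0.989, -0.0, 0.003]
wrist_force: [-0.6, -0.2, 0.4]
opening: 0.085
```

```bash
python3 - <<'E'
from h import *
s=r.sense();im=r.grab_frame('wrist');cv2.imwrite('pics/w3.png',im)
for n in('tray_grip','tray'):
  for q in r.landmark_of('wrist',n)[:2]: print(n,q['p'],onz('wrist',q['centre'],Z[n],s).round(4))
for q in r.trace('wrist','tray_grip')[:2]: print('trace',q['p'],q['centre'],q['pixels'].sum(),onz('wrist',q['centre'],.05,s).round(4))
go([.436,-.0355,.032],np.pi/2+.287)
E
```

```text
tray_grip 0.86 [ 0.435  -0.0366  0.05  ]
tray_grip 0.85 [ 0.3392 -0.0778  0.05  ]
tray 0.8 [ 0.4365 -0.0432  0.    ]
trace 0.86 [88.7, 367.1] 1740 [ 0.7081 -0.1571  0.05  ]
trace 0.85 [240.9, 241.9] 11314 [ 0.4951 -0.0262  0.05  ]
shift [ -0.4  -5.3 133.4] turn 0.15 tool x [-0.958 -0.286 -0.004] t 4.5 tcp [ 0.4335 -0.0306  0.1654]
```

View pics/w3.png

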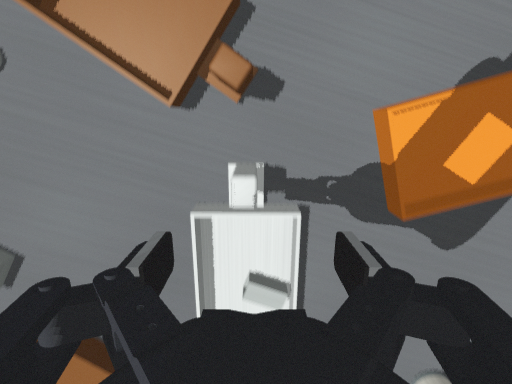

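Post at (245,185), about 5 mm to one side. Descend and grasp.

Call:
drive_tool(steps=[[0,-5,30,0],[0,-5,65,0],[0,-5,100,0],[0,-5,125,0],[0,-5,132,0]])

```text
time: 5.0
tcp_pos: [0.4366, -0.0352, 0.0335]
tcp_rot: [-0.145, 0.989, 0.0, 0.002]
wrist_force: [0.6, 0.4, 0.2]
opening: 0.0853
```

Call:
drive_tool(steps=[[0,0,0,0],[0,0,0,0],[0,0,0,0],[0,0,0,0],[0,0,0,0]], hand=15, newtons=40)

```text
time: 5.5
tcp_pos: [0.4384, -0.0361, 0.0354]
tcp_rot: [-0.144, 0.99, -0.001, 0.004]
wrist_force: [1.4, -4.1, 5.3]
opening: 0.0238
```

Call:
drive_tool(steps=[[0,0,0,0],[0,0,0,0],[0,0,0,0],[0,0,0,0],[0,0,0,0]])

```text
time: 6.0
tcp_pos: [0.4384, -0.0361, 0.0355]
tcp_rot: [-0.144, 0.99, -0.001, 0.004]
wrist_force: [0.3, -0.6, 0.3]
opening: 0.024
```

```bash
python3 - <<'E'
from h import *
s=r.sense();print(s['wrist_force'],s['moment'],s['opening'])
th=.238;u=np.array([np.cos(th),np.sin(th)]);m=np.array([.713,.093])
p=m-u*(.200+.055); print(p)
go([*p,s['tcp_pos'][2]],np.pi/2+th)
E
```

```text
[ 0.27259727 -0.61309261  0.32071657] [-0.08110734  0.03945913 -0.31485378] 0.024024383245496172
[0.46518808 0.03288133]
shift [-45.4  58.5   0.2] turn 2.93 tool x [-0.958 -0.285 -0.008] t 6.0 tcp [ 0.4384 -0.0361  0.0355]
```

Gripped (24 mm). Slide the tray onto the grate's axis, still before the flares.

Call:
drive_tool(steps=[[-5,6,0,0.5],[-13,17,0,1],[-22,29,0,1.5],[-31,40,0,2],[-38,49,0,2.5]])

```text
time: 6.5
tcp_pos: [0.4603, 0.0214, 0.0355]
tcp_rot: [-0.122, 0.992, -0.002, 0.003]
wrist_force: [-3.1, -6.8, 3.2]
opening: 0.0235
```

Call:
drive_tool(steps=[[-4,5,0,0.3],[-7,9,0,0.4],[-7,9,0,0.4],[-7,9,0,0.4]])

```text
time: 6.9
tcp_pos: [0.4649, 0.0319, 0.0354]
tcp_rot: [-0.119, 0.993, -0.002, 0.003]
wrist_force: [-0.1, -1.5, 1.9]
opening: 0.0235
```

```bash
python3 look.py w4 tray_rear grate_mouth offcut_mid tray_grip; python3 - <<'E'
from h import *
th=.238;u=np.array([np.cos(th),np.sin(th)]);m=np.array([.713,.093])
p=m-u*(.200+.055); s=r.sense();print(s['wrist_force'],s['opening'])
go([*p,s['tcp_pos'][2]],np.pi/2+th)
for cam in('top','scene'):
  cv2.imwrite(f'pics/{cam}4.png',r.grab_frame(cam))
  for n in('tray_rear','tray_grip','grate'):
    for q in r.landmark_of(cam,n)[:3]: print(cam,n,round(q['p'],2),onz(cam,q['centre'],Z[n]).round(4))
c=cv2.imread('pics/top4.png')[60:260,150:350]; d=cv2.imread('pics/scene4.png')[150:320,215:375]
cv2.imwrite('pics/both4.png',np.hstack([cv2.resize(c,(400,400),interpolation=cv2.INTER_CUBIC),cv2.resize(d,(376,400),interpolation=cv2.INTER_CUBIC)]))
E
```

```text
tray_rear [411.  119.5] 0.94 [0.3806 0.105  0.017 ]
tray_grip [254.4 243.9] 0.63 [0.4624 0.0322 0.05  ]
6.9 [0.46492842 0.03191803 0.03543071]
[ 0.14962651 -1.09938469  1.56533144] 0.023537171013791644
shift [-0.5  0.9 -0. ] turn 0.02 tool x [-0.972 -0.236 -0.005] t 7.15 tcp [0.4649 0.0319 0.0354]
top tray_rear 0.92 [0.3849 0.107  0.017 ]
top tray_rear 0.91 [0.6561 0.0861 0.017 ]
top tray_rear 0.58 [ 0.7216 -0.179   0.017 ]
top tray_grip 0.98 [ 0.9052 -0.2443  0.05  ]
top tray_grip 0.88 [ 0.342  -0.0766  0.05  ]
top tray_grip 0.87 [0.2711 0.2783 0.05  ]
top grate 0.64 [0.7189 0.0906 0.    ]
scene tray_rear 0.89 [0.6736 0.0704 0.017 ]
scene tray_rear 0.81 [ 0.7216 -0.1767  0.017 ]
scene tray_rear 0.78 [0.3745 0.1098 0.017 ]
scene tray_grip 0.92 [ 0.3509 -0.072   0.05  ]
scene tray_grip 0.91 [0.4543 0.0463 0.05  ]
scene tray_grip 0.59 [0.2574 0.2764 0.05  ]
scene grate 0.66 [0.7178 0.1037 0.    ]
scene grate 0.48 [ 0.6444 -0.32   -0.    ]
```

View pics/w4.png

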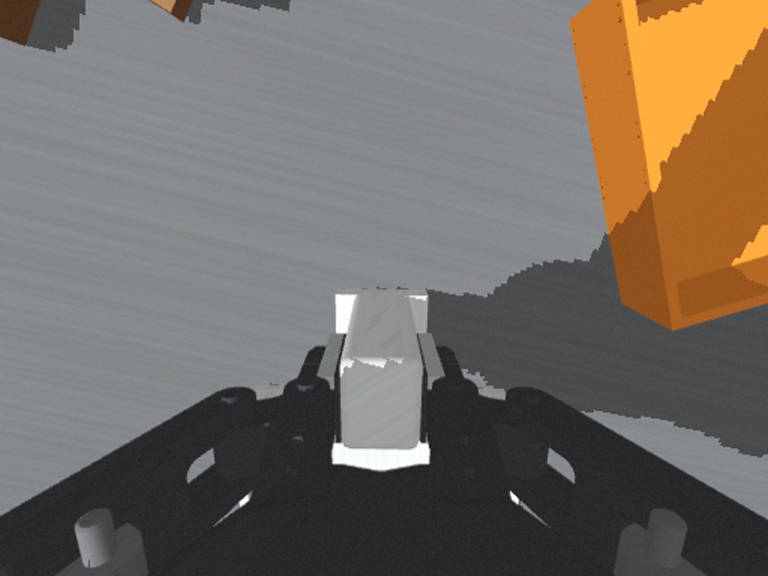

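View pics/both4.png

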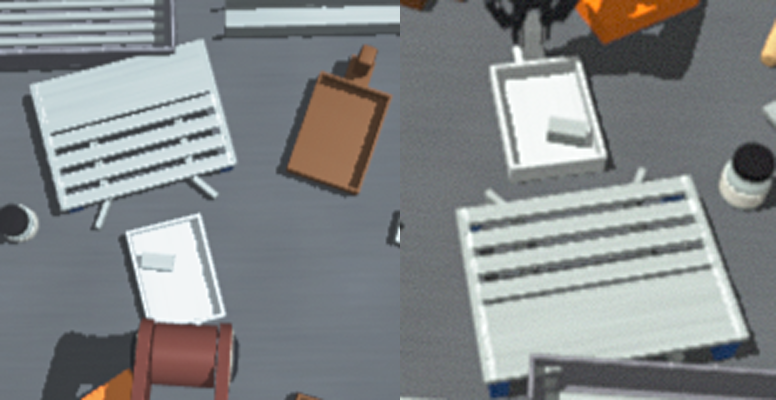

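```bash
python3 - <<'E'
from h import *
T=lambda u,v,z:onz('top',(150+u/2-.25,60+v/2-.25),z)[:2]
S=lambda u,v,z:onz('scene',(215+(u-400)/2.35-.3,150+v/2.35-.3),z)[:2]
yaw=lambda d:np.arctan2(d[1],d[0])
for nm,f,g,t in(('top',T,[(65,210),(235,162),(205,42),(32,92)],[(127,232),(200,215),(225,318)]),
              ('scene',S,[(693,178),(458,207),(487,380),(747,338)],[(605,155),(508,167),(491,65)])):
    G=np.array([f(*k,.056) for k in g]); t=np.array([f(*k,.034) for k in t])
    fy=yaw(G[0]-G[1])-np.pi/2; sy=[yaw(G[2]-G[1]),yaw(G[3]-G[0])]
    m=(G[0]+G[1])/2; c=G.mean(0)
    print(nm,'front yaw',fy,'side',sy,'width',np.linalg.norm(G[0]-G[1]),'mouth',m,'ctr',c)
    rr=(t[0]+t[1])/2
    print('  tray rear',rr,'w',np.linalg.norm(t[0]-t[1]),'yaw',yaw(t[0]-t[1])-np.pi/2,yaw(t[1]-t[2]))
    for th in(.23,.24,.25):
        n=np.array([-np.sin(th),np.cos(th)]);u=np.array([n[1],-n[0]]);print('  th',th,'rear rel mouth x,y',(rr-m)@u,(rr-m)@n,'ctr',(rr-c)@n)
E
```

```text
top front yaw 0.2521437318058597 side [np.float64(0.21803915165586019), np.float64(0.2568077222990822)] width 0.27476593513210507 mouth [0.71343203 0.09386404] ctr [0.8079709 0.1167305]
  tray rear [0.65664798 0.07560374] w 0.11822609508749998 yaw 0.20519170951557575 0.21420242660468575
  th 0.23 rear rel mouth x,y -0.05945165016686538 -0.004833952912139528 ctr -0.005545521858164109
  th 0.24 rear rel mouth x,y -0.05949701633259507 -0.004239204623398229 ctr -0.003978130514091981
  th 0.25 rear rel mouth x,y -0.059536432846272185 -0.0036440324177272423 ctr -0.002410341360283523
scene front yaw 0.213815774312756 side [np.float64(0.23811533209533417), np.float64(0.21447512177919575)] width 0.281640355407606 mouth [0.71368855 0.09835908] ctr [0.81256668 0.12113973]
  tray rear [0.65666294 0.07449548] w 0.12214758791018633 yaw 0.21867446869038787 0.19840227227224874
  th 0.23 rear rel mouth x,y -0.060964279631440306 -0.01023461962673624 ctr -0.0098733839494312
  th 0.24 rear rel mouth x,y -0.061063575933366386 -0.009624475264367379 ctr -0.008248596644106071
  th 0.25 rear rel mouth x,y -0.06115676592858527 -0.009013368462492448 ctr -0.0066229844859903245
```

Call:
drive_tool(steps=[[0,0,0,0],[0,0,0,0],[0,2,0,0],[0,5,0,0],[0,5,0,0]], newtons=100)

```text
time: 8.05
tcp_pos: [0.4642, 0.0362, 0.0357]
tcp_rot: [-0.119, 0.993, -0.003, 0.003]
wrist_force: [1.2, -4.9, 0.4]
opening: 0.0234
```

```bash
python3 - <<'E'
from h import *
s=r.sense();print(s['wrist_force'],s['moment'],s['opening']);go(s['tcp_pos'],np.pi/2+.236)
cv2.imwrite('pics/top5.png',r.grab_frame('top'));cv2.imwrite('pics/scene5.png',r.grab_frame('scene'))
c=cv2.imread('pics/top5.png')[75:225,160:280]; d=cv2.imread('pics/scene5.png')[160:280,230:350]
cv2.imwrite('pics/top5c.png',cv2.resize(c,None,fx=4,fy=4,interpolation=cv2.INTER_CUBIC))
cv2.imwrite('pics/scene5c.png',cv2.resize(d,None,fx=5,fy=5,interpolation=cv2.INTER_CUBIC)[:600])
E
```

```text
[ 1.24545682 -4.91529359  0.37695262] [-0.53752116 -0.21685675 -0.57291023] 0.023414771647545355
shift [0. 0. 0.] turn 0.12 tool x [-0.972 -0.236 -0.006] t 8.05 tcp [0.4642 0.0362 0.0357]
```

View pics/top5c.png

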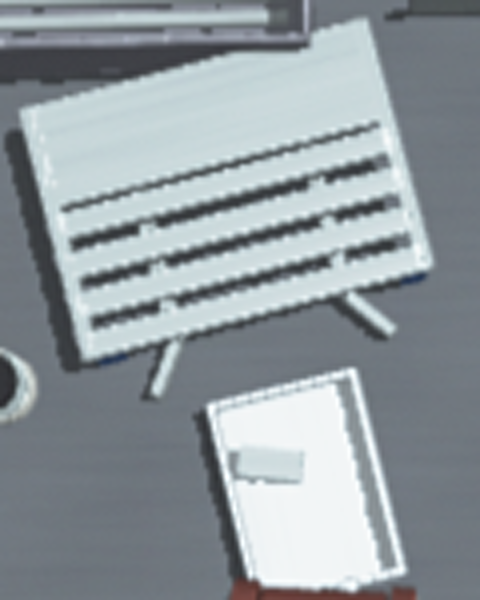

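View pics/scene5c.png

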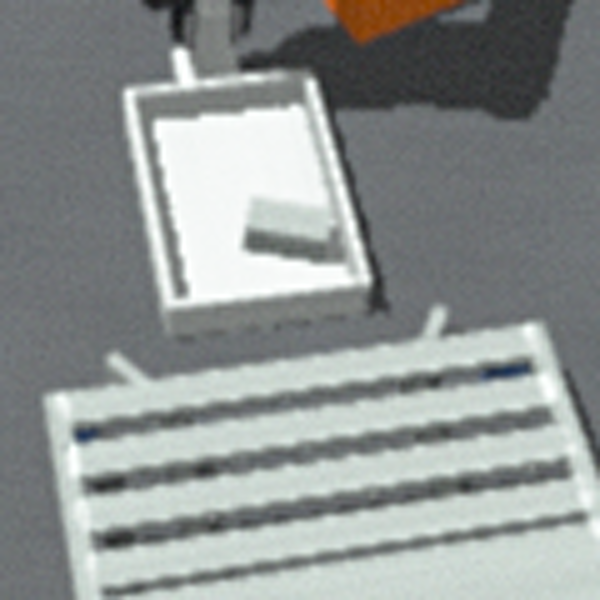

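```bash
cat > m5.py <<'E'
from h import *
T=lambda u,v,z:onz('top',(160+u/4-.375,75+v/4-.375),z)[:2]
S=lambda u,v,z:onz('scene',(230+u/5-.4,160+v/5-.4),z)[:2]
yaw=lambda d:round(float(np.arctan2(d[1],d[0])),4)
M=lambda f,a,b,z:(f(*a,z)+f(*b,z))/2
gd=[((167,304),(338,257)),((158,265),(329,219)),((148,227),(318,181))]
g=[M(T,a,b,.026) for a,b in gd]
print('guide sep',[np.linalg.norm(T(*a,.026)-T(*b,.026)) for a,b in gd],'perp',[yaw(T(*a,.026)-T(*b,.026))-np.pi/2 for a,b in gd],'axis',yaw(g[2]-g[0]))
mt=M(T,(83,358),(433,268),.056); bt=M(T,(20,112),(367,18),.056);fl=M(T,(153,395),(391,333),.026)
print('top mouth',mt,'back',bt,'axis',yaw(bt-mt),'front',yaw(T(83,358,.056)-T(433,268,.056))-np.pi/2)
rt=M(T,(208,403),(357,369),.034)
print('tray rear top',rt,'yaw',yaw(T(208,403,.034)-T(357,369,.034))-np.pi/2,yaw(T(357,369,.034)-T(406,572,.034)))
ms=M(S,(47,397),(543,322),.056);fs=M(S,(112,358),(440,312),.026);rs=M(S,(165,308),(372,282),.034);ns=M(S,(125,92),(310,72),.034)
print('scene mouth',ms,'front',yaw(S(543,322,.056)-S(47,397,.056))-np.pi/2,'tray rear',rs,'yaw',yaw(rs-ns),yaw(S(372,282,.034)-S(165,308,.034))-np.pi/2)
th=.24;n=np.array([-np.sin(th),np.cos(th)])
print('lateral: rear-guides',[(rt-k)@n for k in g],'rear-mouth',(rt-mt)@n,'rear-back',(rt-bt)@n,'flare',(rt-fl)@n,'scene mouth',(rs-ms)@n,'flare',(rs-fs)@n)
s=r.sense();p=np.array(s['tcp_pos'][:2])
print('post',p,'lateral of post line',[(p-k)@n for k in g],(p-mt)@n,(p-ms)@n)
E
python3 m5.py
```

```text
guide sep [np.float64(0.14118155243548397), np.float64(0.1411546467366267), np.float64(0.1405630537250231)] perp [0.2453036732051035, 0.23990367320510342, 0.24150367320510346] axis 0.2283
top mouth [0.71308365 0.09583111] back [0.91014498 0.14261713] axis 0.2331 front 0.22850367320510334
tray rear top [0.65793319 0.079525  ] yaw 0.20070367320510352 0.213
scene mouth [0.71332984 0.09653514] front 0.24490367320510353 tray rear [0.65758989 0.08034261] yaw 0.2213 0.22060367320510355
lateral: rear-guides [np.float64(-0.001683007367027918), np.float64(-0.0006821414041064916), np.float64(-0.0009371884341921901)] rear-mouth -0.002729335175904803 rear-back -0.0013323725593191102 flare -0.003846004465889509 scene mouth -0.0024788813061652312 flare -0.0005878908892517192
post [0.46420196 0.03622669] lateral of post line [np.float64(0.0023101147492957685), np.float64(0.003310980712217175), np.float64(0.003055933682131493)] 0.001263786940418868 0.0006384620272770577
```

Tray rear is about 1.5 mm to the right and the tray is yawed about 0.02 rad too little. Correcting, then advancing slowly.

Call:
drive_tool(steps=[[0,-1,0,-0.6],[0,-2,0,-1.2],[-4,-2,0,-1.2],[-9,-2,0,-1.2],[-14,-2,0,-1.2]])

```text
time: 8.65
tcp_pos: [0.476, 0.0376, 0.0356]
tcp_rot: [-0.13, 0.992, -0.002, -0.0]
wrist_force: [-11.3, -2.4, 9.9]
opening: 0.0231
```

Call:
drive_tool(steps=[[-5,0,0,0],[-10,0,0,0],[-15,0,0,0],[-20,0,0,0],[-24,0,0,0]])

```text
time: 9.15
tcp_pos: [0.4965, 0.0435, 0.0356]
tcp_rot: [-0.131, 0.991, -0.002, -0.004]
wrist_force: [-14.2, -4.1, 13.1]
opening: 0.0229
```

```bash
cat > st.py <<'E'
from h import *
# state in grate frame: mouth (.7133,.0962), yaw .236
th=.236;u=np.array([np.cos(th),np.sin(th)]);n=np.array([-u[1],u[0]]);m=np.array([.7133,.0957])
s=r.sense();p=np.array(s['tcp_pos'][:2])-m;R=Ro.from_quat(s['tcp_rot']).as_matrix();f=np.array(s['wrist_force'])
print('post x,y mm',(p@u*1e3).round(1),(p@n*1e3).round(1),'rear x',(p@u*1e3+200).round(1),'tool yaw rel deg',np.degrees(np.arctan2(-R[1,0],-R[0,0])-th).round(2),'z',round(s['tcp_pos'][2]*1e3,1),'Rz',R[2].round(4))
print('force in,left,up',(f[:2]@u).round(2),(f[:2]@n).round(2),f[2].round(2),'mom',np.round(s['moment'],2),'t',s['time'])
a=(n[0]*R[0,0]+n[1]*R[1,0]); print('tool y along left',(n@R[:2,1]).round(4),'tool x along left',a.round(4))
E
python3 st.py
python3 - <<'E'
from h import *
for c in('top','scene'):
    r.grab_frame(c)
    print(c,[(round(q['p'],2),onz(c,q['centre'],.017)[:2].round(4)) for q in r.landmark_of(c,'tray_rear')[:3]])
E
```

```text
post x,y mm -222.9 -0.0 rear x -22.9 tool yaw rel deg 1.54 z 35.6 Rz [ 0.0094 -0.0034 -1.    ]
force in,left,up -14.79 -0.69 13.07 mom [-0.34  1.4  -0.02] t 9.15
tool y along left 0.9996 tool x along left -0.0269
top [(0.96, array([ 0.7113, -0.1755])), (0.9, array([0.6908, 0.0966])), (0.67, array([ 0.2735, -0.2717]))]
scene [(0.93, array([ 0.2676, -0.2727])), (0.88, array([ 0.7208, -0.1748])), (0.69, array([0.6997, 0.0938]))]
```

Call:
drive_tool(steps=[[0,0,-1,0],[0,0,-1.5,0],[0,0,-1.5,0]])

```text
time: 9.65
tcp_pos: [0.4971, 0.044, 0.0364]
tcp_rot: [-0.131, 0.991, -0.002, -0.003]
wrist_force: [2.3, 0.4, -4.1]
opening: 0.0228
```

```bash
python3 st.py; python3 - <<'E'
from h import *
cv2.imwrite('pics/top6.png',r.grab_frame('top'));cv2.imwrite('pics/scene6.png',r.grab_frame('scene'))
c=cv2.imread('pics/top6.png')[110:220,180:275]; d=cv2.imread('pics/scene6.png')[165:265,235:345]
cv2.imwrite('pics/both6.png',np.hstack([cv2.resize(c,(380,440),interpolation=cv2.INTER_CUBIC),cv2.resize(d[:,:105],(420,400),interpolation=cv2.INTER_CUBIC)] if 0 else [cv2.resize(c,(380,440),interpolation=cv2.INTER_CUBIC),np.pad(cv2.resize(d[:,:105],(420,400),interpolation=cv2.INTER_CUBIC),((0,40),(0,0),(0,0)))]))
E
```

```text
post x,y mm -222.3 0.3 rear x -22.3 tool yaw rel deg 1.57 z 36.4 Rz [ 0.0069 -0.0029 -1.    ]
force in,left,up 2.34 -0.15 -4.1 mom [ 0.08 -0.43 -0.12] t 9.65
tool y along left 0.9996 tool x along left -0.0273
```

View pics/both6.png

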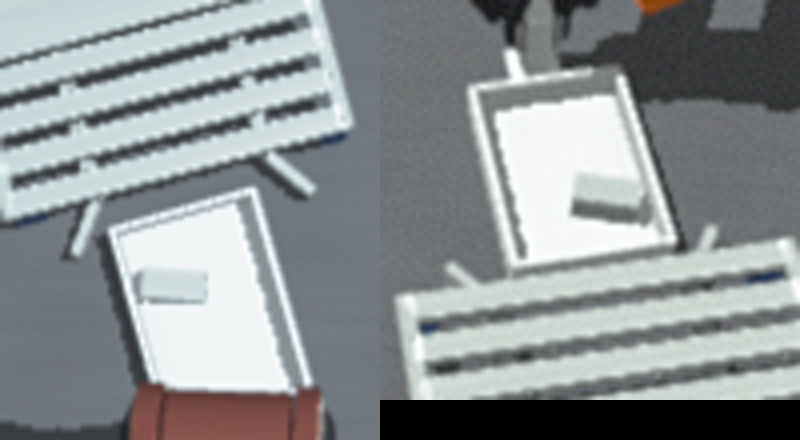

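```bash
python3 - <<'E'
from h import *
T=lambda u,v,z=.034:onz('top',(180+u/4-.375,110+v/4-.375),z)[:2]
S=lambda u,v,z=.034:onz('scene',(235+(u-380)/4-.375,165+v/4-.375),z)[:2]
yaw=lambda d:round(float(np.arctan2(d[1],d[0])),4)
th=.238;u=np.array([np.cos(th),np.sin(th)]);n=np.array([-u[1],u[0]]);m=np.array([.7133,.0962])
a,b,c=T(108,230),T(254,187),T(313,390)
g=[(T(p,q,.026)+T(v,w,.026))/2 for p,q,v,w in((88,164,258,117),(79,126,249,78),(68,89,237,43))]
rr=(a+b)/2;print('top rear',rr,(rr-m)@u,(rr-m)@n,[(rr-k)@n for k in g],'w',np.linalg.norm(a-b),'yaw',yaw(a-b)-np.pi/2,yaw(b-c))
a,b,c,d=S(678,243),S(510,267),S(470,88),S(622,70)
rr=(a+b)/2;print('scene rear',rr,(rr-m)@u,(rr-m)@n,'w',np.linalg.norm(a-b),'yaw',yaw(a-b)-np.pi/2,yaw(b-c),yaw(a-d),yaw(rr-(c+d)/2))
E
```

```text
top rear [0.68809708 0.09590064] -0.024563064229647887 0.005650909933810672 [np.float64(0.007326885746262516), np.float64(0.008267004191599243), np.float64(0.006765646148172578)] w 0.12017995685471156 yaw 0.2633036732051035 0.2591
scene rear [0.68988679 0.09481871] -0.023078879427329155 0.00417752892412267 w 0.12257818658051711 yaw 0.23670367320510355 0.2385 0.2517 0.2451
```

Call:
drive_tool(steps=[[0,0,0,0.6],[0,0,0,1.2],[-3,0,0,1.2],[-7,0,0,1.2],[-11,0,0,1.2]])

```text
time: 10.25
tcp_pos: [0.5066, 0.0465, 0.0361]
tcp_rot: [-0.121, 0.993, -0.002, -0.005]
wrist_force: [-5.7, -2.3, 0.6]
opening: 0.023
```

```bash
python3 st.py
```

```text
post x,y mm -212.4 0.5 rear x -12.4 tool yaw rel deg 0.33 z 36.1 Rz [ 0.0105 -0.0031 -0.9999]
force in,left,up -6.13 -0.93 0.64 mom [ 0.06  0.21 -0.01] t 10.25
tool y along left 1.0 tool x along left -0.0057
```

Call:
drive_tool(steps=[[-4,0,0,0],[-8,0,-0.1,0],[-12,0,-0.1,0],[-16,0,-0.2,0],[-20,0,-0.2,0]])

```text
time: 10.75
tcp_pos: [0.5259, 0.0513, 0.0358]
tcp_rot: [-0.12, 0.993, -0.002, -0.006]
wrist_force: [-3.3, -0.7, -2.1]
opening: 0.0228
```

```bash
python3 st.py
```

```text
post x,y mm -192.5 0.6 rear x 7.5 tool yaw rel deg 0.31 z 35.8 Rz [ 0.0116 -0.003  -0.9999]
force in,left,up -3.42 0.05 -2.06 mom [0.   0.32 0.06] t 10.75
tool y along left 1.0 tool x along left -0.0055
```

Clean entry so far, with no side force. Continuing.

Call:
drive_tool(steps=[[-4,0,0,0],[-8,0,-0.1,0],[-12,0,-0.1,0],[-16,0,-0.2,0],[-20,0,-0.2,0]])

```text
time: 11.25
tcp_pos: [0.5457, 0.0561, 0.0358]
tcp_rot: [-0.12, 0.993, -0.002, -0.006]
wrist_force: [-4.1, -0.6, -0.9]
opening: 0.0229
```

```bash
python3 st.py
```

```text
post x,y mm -172.2 0.7 rear x 27.8 tool yaw rel deg 0.31 z 35.8 Rz [ 0.0116 -0.003  -0.9999]
force in,left,up -4.16 0.41 -0.92 mom [0.07 0.35 0.03] t 11.25
tool y along left 1.0 tool x along left -0.0055
```

Call:
drive_tool(steps=[[-5,0,0,0],[-10,0,-0.1,0],[-15,0,-0.2,0],[-20,0,-0.3,0],[-25,0,-0.3,0]])

```text
time: 11.75
tcp_pos: [0.5704, 0.0622, 0.0358]
tcp_rot: [-0.12, 0.993, -0.002, -0.006]
wrist_force: [-3.9, -1.6, -1.2]
opening: 0.023
```

```bash
python3 st.py
```

```text
post x,y mm -146.8 0.9 rear x 53.2 tool yaw rel deg 0.31 z 35.8 Rz [ 0.0117 -0.003  -0.9999]
force in,left,up -4.19 -0.61 -1.16 mom [0.09 0.32 0.03] t 11.75
tool y along left 1.0 tool x along left -0.0055
```

Call:
drive_tool(steps=[[-5,0,0,0],[-10,0,-0.1,0],[-15,0,-0.2,0],[-20,0,-0.3,0],[-25,0,-0.3,0]])

```text
time: 12.25
tcp_pos: [0.595, 0.0683, 0.0357]
tcp_rot: [-0.12, 0.993, -0.002, -0.006]
wrist_force: [-3.7, -1.6, -1.2]
opening: 0.0232
```

```bash
python3 st.py
```

```text
post x,y mm -121.4 1.0 rear x 78.6 tool yaw rel deg 0.32 z 35.7 Rz [ 0.0117 -0.003  -0.9999]
force in,left,up -3.94 -0.69 -1.19 mom [0.06 0.29 0.01] t 12.25
tool y along left 1.0 tool x along left -0.0055
```

Call:
drive_tool(steps=[[-5,0,0,0],[-10,0,-0.1,0],[-15,0,-0.2,0],[-20,0,-0.3,0],[-25,0,-0.3,0]])

```text
time: 12.75
tcp_pos: [0.6197, 0.0744, 0.0357]
tcp_rot: [-0.12, 0.993, -0.002, -0.006]
wrist_force: [-3.8, -1.8, -1.9]
opening: 0.0227
```

```bash
python3 st.py
```

```text
post x,y mm -96.0 1.2 rear x 104.0 tool yaw rel deg 0.31 z 35.7 Rz [ 0.0118 -0.0029 -0.9999]
force in,left,up -4.12 -0.85 -1.86 mom [0.01 0.31 0.05] t 12.75
tool y along left 1.0 tool x along left -0.0055
```

Call:
drive_tool(steps=[[-2,0,0,0],[-4,0,0,0],[-6,0,-0.1,0],[-8,0,-0.1,0],[-10,0,-0.1,0]])

```text
time: 13.25
tcp_pos: [0.6295, 0.0768, 0.0357]
tcp_rot: [-0.12, 0.993, -0.002, -0.006]
wrist_force: [-3.6, -1.4, -1.2]
opening: 0.0231
```

```bash
python3 st.py
```

```text
post x,y mm -85.9 1.2 rear x 114.1 tool yaw rel deg 0.31 z 35.7 Rz [ 0.0118 -0.003  -0.9999]
force in,left,up -3.83 -0.51 -1.15 mom [0.11 0.38 0.07] t 13.25
tool y along left 1.0 tool x along left -0.0055
```

Call:
drive_tool(steps=[[-1,0,0,0],[-2,0,0,0],[-3,0,0,0],[-4,0,0,0],[-5,0,-0.1,0]])

```text
time: 13.75
tcp_pos: [0.6344, 0.078, 0.0358]
tcp_rot: [-0.12, 0.993, -0.002, -0.006]
wrist_force: [-3.7, -1.2, -1.0]
opening: 0.0225
```

```bash
python3 st.py
```

```text
post x,y mm -80.9 1.3 rear x 119.1 tool yaw rel deg 0.31 z 35.8 Rz [ 0.0119 -0.0029 -0.9999]
force in,left,up -3.9 -0.25 -1.04 mom [0.04 0.31 0.02] t 13.75
tool y along left 1.0 tool x along left -0.0054
```

Call:
drive_tool(steps=[[-1,0,0,0],[-2,0,0,0],[-3,0,0,0],[-4,0,0,0],[-5,0,-0.1,0]])

```text
time: 14.25
tcp_pos: [0.6393, 0.0792, 0.0358]
tcp_rot: [-0.12, 0.993, -0.002, -0.006]
wrist_force: [-3.9, -1.5, -2.1]
opening: 0.0233
```

```bash
python3 st.py
```

```text
post x,y mm -75.8 1.3 rear x 124.2 tool yaw rel deg 0.31 z 35.8 Rz [ 0.0119 -0.0029 -0.9999]
force in,left,up -4.14 -0.53 -2.08 mom [0.07 0.32 0.07] t 14.25
tool y along left 1.0 tool x along left -0.0054
```

Call:
drive_tool(steps=[[-1,0,0,0],[-2,0,0,0],[-3,0,0,0],[-4,0,0,0],[-4,0,0,0]])

```text
time: 14.75
tcp_pos: [0.6434, 0.0803, 0.0358]
tcp_rot: [-0.12, 0.993, -0.002, -0.005]
wrist_force: [-3.2, -0.6, -1.4]
opening: 0.0228
```

```bash
python3 st.py
```

```text
post x,y mm -71.5 1.3 rear x 128.5 tool yaw rel deg 0.31 z 35.8 Rz [ 0.0114 -0.003  -0.9999]
force in,left,up -3.26 0.17 -1.41 mom [0.02 0.21 0.01] t 14.75
tool y along left 1.0 tool x along left -0.0055
```

Call:
drive_tool(steps=[[-1,0,0,0],[-2,0,0,0],[-3,0,0,0],[-4,0,0,0],[-5,0,-0.1,0]])

```text
time: 15.25
tcp_pos: [0.6464, 0.0809, 0.0357]
tcp_rot: [-0.121, 0.993, -0.002, -0.008]
wrist_force: [-12.6, -3.9, 2.9]
opening: 0.0227
```

```bash
python3 st.py
```

```text
post x,y mm -68.5 1.2 rear x 131.5 tool yaw rel deg 0.32 z 35.7 Rz [ 0.0167 -0.0029 -0.9999]
force in,left,up -13.11 -0.81 2.85 mom [-0.17  0.92  0.02] t 15.25
tool y along left 1.0 tool x along left -0.0057
```

Force rose by about 9 N: that's the bumper. Push in a few more millimetres.

Call:
drive_tool(steps=[[-1.5,0,-0.2,0],[-2.5,0,-0.2,0],[-3,0,-0.2,0],[-3.5,0,-0.2,0],[-4,0,-0.2,0]])

```text
time: 15.75
tcp_pos: [0.6489, 0.0814, 0.036]
tcp_rot: [-0.121, 0.993, -0.003, -0.01]
wrist_force: [-12.6, -4.1, 4.1]
opening: 0.023
```

```bash
python3 st.py
```

```text
post x,y mm -66.0 1.1 rear x 134.0 tool yaw rel deg 0.33 z 36.0 Rz [ 0.0205 -0.0029 -0.9998]
force in,left,up -13.24 -1.05 4.06 mom [-0.03  0.68  0.1 ] t 15.75
tool y along left 1.0 tool x along left -0.0058
```

Call:
drive_tool(steps=[[-1.5,0,-0.2,0],[-2.5,0,-0.3,0],[-3,0,-0.3,0],[-3.5,0,-0.3,0]])

```text
time: 16.15
tcp_pos: [0.651, 0.0818, 0.0366]
tcp_rot: [-0.121, 0.993, -0.003, -0.012]
wrist_force: [-13.4, -2.9, 4.8]
opening: 0.0234
```

```bash
python3 st.py
```

```text
post x,y mm -63.8 1.1 rear x 136.2 tool yaw rel deg 0.34 z 36.6 Rz [ 0.0242 -0.0029 -0.9997]
force in,left,up -13.68 0.32 4.82 mom [-0.1   0.86  0.05] t 16.15
tool y along left 1.0 tool x along left -0.0059
```

Bumper pushed about 5–7 mm at a steady ~13 N in hand. Releasing.

Call:
drive_tool(steps=[[0,0,0,0],[0,0,0,0],[0,0,0,0]], newtons=20)

```text
time: 16.45
tcp_pos: [0.6511, 0.0819, 0.0372]
tcp_rot: [-0.121, 0.993, -0.003, -0.012]
wrist_force: [-5.6, -0.9, 2.1]
opening: 0.0227
```

Call:
drive_tool(steps=[[0,0,0,0],[0,0,0,0],[0,0,0,0],[0,0,0,0],[0,0,0,0]], hand=70)

```text
time: 16.95
tcp_pos: [0.6514, 0.0819, 0.0373]
tcp_rot: [-0.121, 0.993, -0.003, -0.011]
wrist_force: [0.3, -0.3, 0.1]
opening: 0.0701
```

```bash
python3 st.py; python3 - <<'E'
from h import *
print(r.sense()['opening'])
go(np.array(r.sense()['tcp_pos'])+[0,0,.15])
E
```

```text
post x,y mm -63.4 1.0 rear x 136.6 tool yaw rel deg 0.35 z 37.3 Rz [ 0.0232 -0.003  -0.9997]
force in,left,up 0.16 -0.4 0.07 mom [-0.03 -0.   -0.  ] t 16.95
tool y along left 1.0 tool x along left -0.0061
0.07013850814638824
shift [   3.5   -0.5 -150. ] turn 0 tool x [-0.971 -0.24   0.023] t 16.95 tcp [0.6514 0.0819 0.0373]
```

Call:
drive_tool(steps=[[0,0,-15,0],[1,0,-40,0],[2,0,-80,0],[3,0,-120,0],[3,0,-160,0]])

```text
time: 17.45
tcp_pos: [0.6519, 0.0825, 0.2002]
tcp_rot: [-0.121, 0.993, -0.003, -0.011]
wrist_force: [1.2, 1.0, -0.8]
opening: 0.0703
```

Call:
drive_tool(steps=[[35,0,-30,0],[70,0,-60,0],[105,0,-90,0],[105,0,-90,0],[105,0,-90,0]])

```text
time: 17.95
tcp_pos: [0.5521, 0.0581, 0.2951]
tcp_rot: [-0.121, 0.993, -0.003, -0.008]
wrist_force: [0.3, -0.3, -1.1]
opening: 0.0699
```

```bash
python3 look.py w7 tray_grip tray_rear offcut_mid grate; python3 - <<'E'
from h import *
print(r.sense()['wrist_force'])
cv2.imwrite('pics/top7.png',r.grab_frame('top'))
a=cv2.imread('pics/w7.png')[200:520,200:584]; t=cv2.imread('pics/top7.png')[80:230,160:290]
cv2.imwrite('pics/fin.png',np.hstack([cv2.resize(a,(450,375)),cv2.resize(t,(325,375),interpolation=cv2.INTER_CUBIC)]))
E
```

```text
tray_grip [252.9 234.6] 0.88 [0.6545 0.0818 0.05  ]
tray_grip [263.7 297. ] 0.46 [0.7576 0.1255 0.05  ]
tray_rear [312.   54.5] 0.86 [0.3795 0.1008 0.017 ]
tray_rear [ 93.7 227.9] 0.75 [ 0.7209 -0.1763  0.017 ]
offcut_mid [268.6 300.5] 0.67 [0.7854 0.1428 0.0165]
grate [250.  253.8] 0.92 [0.7125 0.0904 0.    ]
17.95 [0.55211675 0.05808423 0.2950682 ]
[ 0.24717756 -0.62590019  0.30942516]
```

View pics/fin.png

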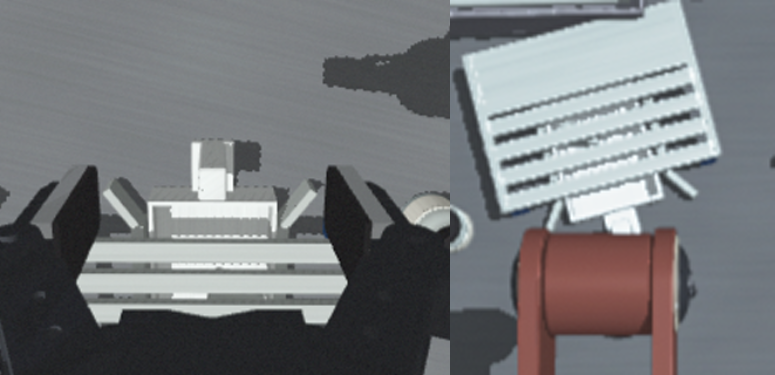

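The tray sits straight between the guides, post at (212,170) in the left view, and the gripper is clear. The offcut shows through the bars. Handing in.

```bash
python3 -c "
from workcell import r
print(r.close_job(), r.sense()['time'])"
```

```text
the job is handed in; nothing more can be done
the job is handed in; nothing more can be done
```

The slag tray is under the grate against the pushed-in bumper, and the job was handed in at about 18 s. I get no verdict from the system, so the result below is what I measured.

- **Slide in:** I gripped the post, lined the tray up with the mouth and slid it in between the guides. It took about 4 N in the hand, with almost no side force.
- **Bumper:** the force rose to about 13 N when the rear wall was roughly 130 mm inside. I then moved on at that steady force, about 7.7 mm past the last free reading. I estimate the bumper was pushed in about 5 mm or more, but I had no direct reading of it.
- **Last checks:** after letting go, the wrist force was near zero. The final picture shows the tray straight between the guides, the gripper clear of it, and what I took to be the offcut showing through the bars. The wrist camera put the post within 4 mm of where I released it, leaving the rear wall about 137–140 mm inside the mouth.
- **What disagreed:**
  - **Alignment readings:** on the way in, the network's sideways readings of the rear wall were up to 1 cm off, so I used corners picked by hand.
  - **Down-force:** before the mouth, the tray was briefly pressed onto the bench with about 13 N, which I relieved.
  - **Tool tilt:** the tool tilted to about 0.024 rad while pushing. I did not measure how flat the tray lay afterwards.

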